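Set the sprung extraction damper to half open on its stop pin

TASK

Set the extraction damper with the blue push face to half open: gently push its sprung slide all the way back with your fingertips, then let it go so that it springs back and is caught at mid position by its stop pin, and finish with the hand clear. Push only: do not grip anything, do not touch the red-headed stop pins, keep the orange damper shut, and leave the beaker, bottle and jar standing where they are.

Things in the scene. Friction and masses are not known exactly. Their poses are not given: they have to be found in the camera images.
- blue_push (a point): Centre of the blue slide's flat upright push face, 41 mm above the bench; rides with the slide. x axis: level push direction (away from the robot, turned up to 0.3 rad either way); y: along the face; z: up. The face is 92 mm wide, from 16 to 66 mm above the bench; behind it the blue block slopes down, so there is nothing to grip.
- blue_damper: Blue damper's base, fixed to the bench; origin at bench height 100 mm behind the shut face, x axis = push direction. White plate 280 x 130 mm, 14 mm thick, reaching 15 mm in front of the shut face; side guides 32 mm high; steel bridge with the stop pin 65 mm behind the origin, 65 mm high; behind it a hose box 74 mm high and a spigot. Which damper is left or right changes.
- blue_slide (a joint): Blue slide's travel in m: 0 = shut (start), 0.06 = fully back on its end stop, 0.03 = half open on the stop pin. Spring back towards 0: about 2 N at 0, 5.5 N at 0.03, 9 N at 0.06; damping 25 N per m/s. Its brass ramp lifts the pin (about 2 N more); past 0.031 the pin drops behind the ramp, and on release the ramp stops against it.
- blue_pin (a joint): Lift of the blue damper's stop pin in m: 0 = down, up to about 0.013 while the ramp passes under it. It drops by its own spring.
- blue_pin_top (a point): Top of the red head (20 mm across) of the blue damper's stop pin, 90 mm above the work surface when down, on the damper's centre line, 165 mm behind the shut push face. Not to be touched.
- orange_push (a point): The same point and axes on the push face of the orange damper, which is the same device in orange and stays shut.
- orange_slide (a joint): Travel of the orange slide in m; 0 = shut, and so it must stay.
- orange_pin_top (a point): Top of the red head of the orange damper's stop pin, placed as on the blue one. Not to be touched.
- beaker: Green open plastic beaker, 60 mm across, 85 mm high, loose, standing on the bench between the dampers' fronts; origin at the centre of its underside. Bystander.
- bottle: Amber bottle, 64 mm across, 150 mm high, loose, upright, to one outer side of the dampers; origin at the centre of its underside. Bystander.
- jar: White jar with black cap, 68 mm across, 85 mm high, loose, to one outer side of the dampers; origin at the centre of its underside. Bystander.

How it is judged (in metres and radians):
On the way, in this order (a step that is already met when the one before it is completed fails the run):
1. the blue slide is pushed all the way back (at least 52 of its 60 mm) (value of joint blue_slide above 0.052 m), for 0.1 s.
2. the blue slide, let go, has come back onto its stop pin at mid position (value of joint blue_slide between 0.026 and 0.034 m and value of joint blue_pin below 0.004 m and contact force between the fingers and blue_slide below 0.3 N), for 0.3 s.
At the end, for the whole second after the job is handed in: The blue slide rests on its stop pin at mid position (joint 26 to 34 mm, pin down to within 4 mm, at rest); the orange slide is shut (within 4 mm); beaker, bottle and jar stand upright within 20 mm of where they stood (value of joint blue_slide between 0.026 and 0.034 m and value of joint each of blue_pin, orange_slide below 0.004 m and velocity of joint blue_slide between -0.005 and 0.005 m/s and distance of each of beaker, bottle, jar from where it was at the start of the episode below 0.02 m and angle between each of beaker, bottle, jar's own z axis and vertical below 0.15 rad); the robot touches nothing.
It fails at once if the orange slide is pushed more than 10 mm (value of joint orange_slide above 0.01 m).
It fails at once if a stop pin is touched by the robot (contact force between any of the fingers, the arm and blue_pin above 0.5 N or contact force between any of the fingers, the arm and orange_pin above 0.5 N).
It fails at once if the slide is clamped or rammed (over 60 N from the fingers) (contact force between the fingers and blue_slide above 60 N).
It fails at once if beaker, bottle or jar is lifted, tipped or shoved more than 20 mm (not (distance of beaker from where it was at the start of the episode below 0.02 m and angle between beaker's own z axis and vertical below 0.15 rad) or not (distance of bottle from where it was at the start of the episode below 0.02 m and angle between bottle's own z axis and vertical below 0.15 rad) or not (distance of jar from where it was at the start of the episode below 0.02 m and angle between jar's own z axis and vertical below 0.15 rad) or height (world z) of any of beaker, bottle, jar above 0.012 m).
It also fails if it takes over 32 s, if anything falls off the work surface, if the arm or the gripper's body presses on something with over 40 N, if the wrist force passes 120 N, or if a joint passes its speed limit or range.

ROBOT

A 7-joint arm with a two-finger parallel gripper is mounted at the origin on the work surface. World frame = base frame: x ahead of the robot, y to its left, z up, the work surface at z = 0. Lengths are in mm, angles in rad, forces in N, time in s.
With the tool pointing down it reaches from about 425 to 875 mm from the base axis. Payload 8.4 kg.
Tool frame: the origin (TCP) lies between the finger pads; the fingertips stand 11 mm ahead of it and the grasp point (between the pads) lies 8 mm behind it; z points along the fingers, y is the line along which they close (so a half turn about z gives the same grasp; the last joint's range is limited). The gripper opens to 87 mm and grips with 3 to 60 N. Pads are 19 mm wide; open, the fingers measure 117 mm over their backs; the gripper's body (75 mm by 190 mm) begins 51 mm behind the grasp point.
Start: joints at [-1.354, 0.333, 0.04, 1.465, -0.013, 1.343, -0.059], TCP at [201.876, 617.827, 233.546] pointing down, gripper open.
Joint ranges: [-2.58, 2.58], [-0.38, 2.09], [-1.3, 1.39], [0.25, 2.4], [-1.5, 4.64], [0.08, 2.09], [-2.65, 2.65]. Speed limits (rad/s): [2.22, 2.22, 2.79, 2.79, 3.14, 3.14, 3.14].

INTERFACE

Orientations are given as a unit quaternion [x, y, z, w].
In Python, from cell import robot gives the robot as it stands.
- The arm moves only by the tool move_arm, never from a script. Its argument "increments" is a list that holds one entry, the list of rows, each a list of 7 numbers: the turn, a rotation vector about the tool's x, y, z in degrees, then the shift along the tool's x, y, z in mm, then the opening, from 0 (shut) to 1 (fully open). In form: [[[rx, ry, rz, dx, dy, dz, claw], ...]]. A call has 1 to 5 rows; each row shifts and turns the commanded pose from where the row before left it, along the tool's axes as they then stand; what a row does not reach is not made up. A row lasts 1/8 s, in which the tool goes at most 62.5 mm and 10.7 degrees, less where a joint would pass 70% of its speed; a pose out of reach is approached as far as the arm can. A call is refused whole if a number of a shift passes 62.5 or a number of a turn 10.7, either way. A call with a gripper value outside its range is refused whole. The fingers move at their own pace and stop on an object; "force" is the grip in N (left out, the last holds). Time passes only in rows, so rows that do not move let the fingers close. It gives the time, the measured TCP pose, the force, the opening and the grip force at its end, in the units of the state.
- robot.state(): the state, without advancing time (a new reading comes with each control period).
- robot.grab_frame(name): name is "side" or "top"; returns a dict with "img" (400x640x3 uint8, blue, green, red), "intrinsics" (3x3 intrinsics, pixels), "position" and "rotation" of the camera in the world. Camera axes: x right, y down, z forward; pixel columns grow to the right and rows downward; lengths in mm; the calibration is good to about 2 mm. A picture is of the moment at which its call begins. There is no depth.
- robot.finish_job(): hands the job in; it is judged then, once.
Trained networks look in the newest picture that a camera, given by its name, has taken for a name from the list of things; names that differ only in an ending like _2 or _b are one class to them, and where a whole thing is asked for, a point or a joint stands for the part that bears it (a point fixed in the world has none). Each returns a list of dicts, best first, with "p" (0 to 1); they miss things now and then, are a little off and sometimes report something else, mostly with a low value. They report only what shows in the picture. A call takes as long as a camera call.
- robot.spot_in(target, camera): "position" ([column, row] in pixels, amid what is visible of it).
The state is a dict: "time_s": time; "q": joint angles; "qvel": joint speeds; "effort": joint torques, N m; "ee_pos": TCP position; "tcp_rot": TCP orientation; "force": force on the tool from outside, world axes, zero at the start; "torque": the same for the moment, N m; "gripper_width": opening from 0.0 (shut) to 1.0 (fully open); "gripper_force": force on a finger pad.
Only numpy, scipy, OpenCV 4.12 (cv2) and the standard library are available. Lean on these libraries where they do the work, as an engineer would, in place of code of your own. Each camera call takes 0.05 s, during which the arm holds its last target. There are 200 camera calls.

## Working session

There is one attempt and no reset: what is moved stays moved. The work goes in short steps, Python scripts to look and compute and a tool call to move; the robot and the scene stay as the last step left them, time stands still between calls to the robot, and variables do not carry over. Pictures are saved under pics/ and viewed, at most 10 in all, crops included, and the job is handed in when it is done.

Besides the shell and the picture viewer there is one more tool, called after "Emit:" as a command line: name --argument value ..., lists and objects as JSON in quotes. move_arm: Moves the arm, as the interface text tells. Its arguments: {"type":"object","properties":{"increments":{"type":"array","items":{"type":"array","items":{"type":"array","items":{"type":"number"}}}},"force":{"type":"number"}},"required":["increments"]}

```bash
mkdir -p pics; cat > h.py <<'E'
import numpy as np, cv2
from cell import robot
def ray(f,px):
    K=np.array(f["intrinsics"]);R=np.array(f["rotation"]);
    if R.shape!=(3,3):
        from scipy.spatial.transform import Rotation as Ro; R=Ro.from_quat(R).as_matrix()
    return np.array(f["position"]),R@np.linalg.solve(K,[px[0],px[1],1.])
def atz(f,px,z):
    o,d=ray(f,px); return o+d*(z-o[2])/d[2]
E
python3 - <<'E'
from h import *
Z=dict(blue_push=41,orange_push=41,blue_pin_top=90,orange_pin_top=90,beaker=42,bottle=75,jar=42)
s=robot.state();print(s["ee_pos"],s["tcp_rot"],s["time_s"])
for c in("top","side"):
    f=robot.grab_frame(c);cv2.imwrite(f"pics/{c}0.png",f["img"]);print(c,np.round(f["position"]))
    for n,z in Z.items():
        for r in robot.spot_in(n,c)[:2]: print(n,np.round(r["position"]),round(r["p"],2),np.round(atz(f,r["position"],z)))
print(robot.state()["time_s"])
E
```

```text
[201.72826513 617.42280073 232.65627158] [ 1.57227506e-01  9.87562071e-01 -8.13415805e-04 -7.25027784e-05] 0.0
top [ 351.  -17. 1244.]
blue_push [244. 184.] 0.71 [611. 220.  41.]
orange_push [384. 192.] 0.89 [ 587. -170.   41.]
blue_pin_top [238. 145.] 0.58 [710. 227.  90.]
blue_pin_top [484. 240.] 0.33 [ 450. -417.   90.]
orange_pin_top [379. 152.] 0.36 [ 688. -153.   90.]
orange_pin_top [246. 184.] 0.33 [600. 203.  90.]
beaker [330. 261.] 0.8 [398. -19.  42.]
bottle [166. 223.] 0.69 [500. 418.  75.]
jar [482. 241.] 0.78 [ 452. -429.   42.]
side [ 523. -987.  880.]
blue_push [329. 172.] 0.76 [599. 206.  41.]
orange_push [329. 265.] 0.61 [ 579. -181.   41.]
orange_push [329. 174.] 0.55 [599. 196.  41.]
blue_pin_top [363. 155.] 0.51 [698. 221.  90.]
orange_pin_top [370. 244.] 0.61 [ 676. -163.   90.]
beaker [259. 220.] 0.83 [403. -14.  42.]
bottle [297. 129.] 0.65 [503. 399.  75.]
jar [275. 362.] 0.96 [ 461. -440.   42.]
0.8
```

View pics/top0.png

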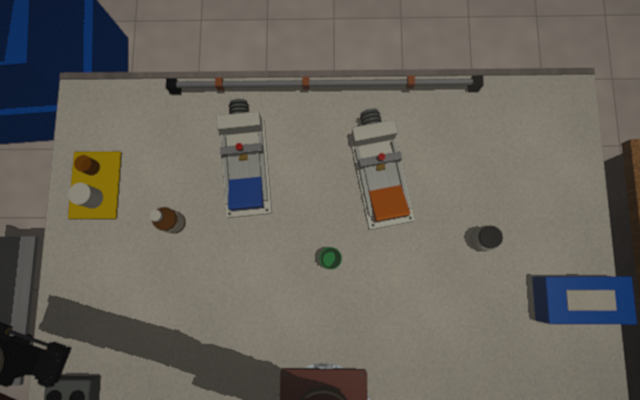

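View pics/side0.png

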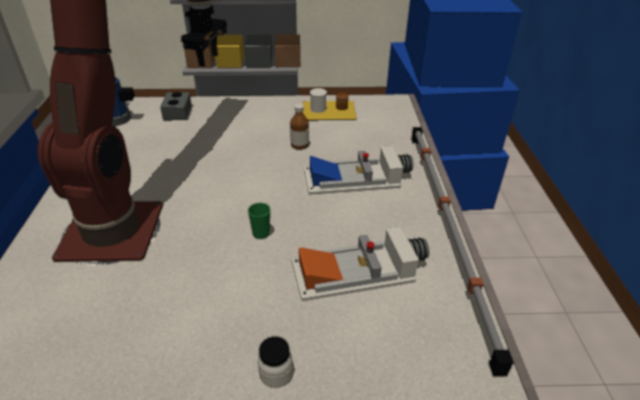

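The top view shows the blue damper at left (push block around (245,193), pin (239,147)) and the orange one at (390,203). The beaker is at (329,258), the bottle at (167,218), and the jar at (488,237). The hand is at far left. Next I'll refine the blue geometry using colour.

```bash
python3 - <<'E'
from h import *
f=robot.grab_frame("top");im=f["img"]
np.save("pics/cal.npy",f,allow_pickle=True)
hsv=cv2.cvtColor(im,cv2.COLOR_BGR2HSV)
m=np.zeros((400,640),np.uint8);m[165:225,215:280]=1
b=cv2.inRange(hsv,(100,120,40),(130,255,255))*m
c=max(cv2.findContours(b,0,2)[0],key=cv2.contourArea)
r=cv2.minAreaRect(c);bx=cv2.boxPoints(r);print(r)
for p in bx: print("corner",p,[np.round(atz(f,p,z)[:2],1) for z in(16,66)])
red=(cv2.inRange(hsv,(0,150,80),(6,255,255))|cv2.inRange(hsv,(174,150,80),(180,255,255)))
m[:]=0;m[135:160,225:255]=1
ys,xs=np.nonzero(red*m);p=[xs.mean(),ys.mean()];print("red",p,len(xs),atz(f,p,88))
crop=im[95:225,205:285];cv2.imwrite("pics/c1.png",cv2.resize(crop,None,fx=4.5,fy=4.5,interpolation=2))
E
```

```text
((244.24183654785156, 193.1598358154297), (29.695720672607422, 34.31304168701172), 84.80557250976562)
corner [225.81151 179.92624] [array([629.3, 275.8]), array([618. , 263.9])]
corner [259.98364 176.81967] [array([637.9, 178.4]), array([626.2, 170.4])]
corner [262.67218 206.39343] [array([552.6, 168.9]), array([544.4, 161.4])]
corner [228.50003 209.5    ] [array([544. , 265.3]), array([536.2, 253.8])]
red [np.float64(238.63333333333333), np.float64(146.36666666666667)] 30 [705.99456598 226.94323107  88.        ]
```

View pics/c1.png

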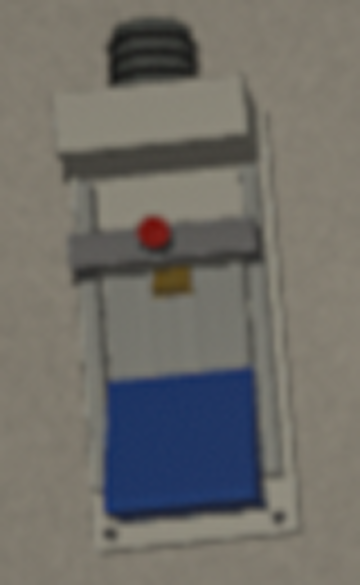

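The crop shows the blue block with its front face as the dark strip at crop row ~510, the pin head at (155,233) and the brass ramp at (170,280). That puts the face at about x 541–548, y 216, with a yaw of about 0.08. The pin check (165 mm away) agrees to within about 6 mm. I'll shut the fingers, turn the hand about 22.6°, then travel high.

Emit:
move_arm --increments '[[[0,0,-7.5,0,0,0,0],[0,0,-7.5,0,0,0,0],[0,0,-7.6,0,0,0,0],[0,0,0,-23,-43,0,0],[0,0,0,-23,-43,0,0]]]'

```text
time_s: 1.48
ee_pos: [254.8, 534.8, 233.3]
tcp_rot: [-0.04, 0.999, -0.0, -0.0]
force: [1.3, 1.1, 0.3]
gripper_width: 0.516
gripper_force: 0.0
```

Emit:
move_arm --increments '[[[0,0,0,-23,-43,0,0],[0,0,0,-23,-43,0,0],[0,0,0,-23,-43,0,0],[0,0,0,-23,-43,0,0],[0,0,0,-23,-43,0,0]]]'

```text
time_s: 2.1
ee_pos: [386.8, 329.0, 233.8]
tcp_rot: [-0.039, 0.999, 0.0, 0.0]
force: [0.3, -0.7, -0.1]
gripper_width: 0.016
gripper_force: 0.0
```

Emit:
move_arm --increments '[[[0,0,0,-23,-43,0,0],[0,0,0,-23,-43,0,0],[0,0,0,-23,-43,0,0],[0,0,0,0,0,0,0],[0,0,0,0,0,0,0]]]'

```text
time_s: 2.72
ee_pos: [464.6, 207.8, 233.6]
tcp_rot: [-0.039, 0.999, 0.0, -0.0]
force: [0.2, 0.6, -0.0]
gripper_width: 0.006
gripper_force: 0.0
```

```bash
python3 - <<'E'
from h import *
s=robot.state();print(s["time_s"],s["ee_pos"],s["tcp_rot"],s["force"],s["gripper_width"],s["q"])
f=robot.grab_frame("top");cv2.imwrite("pics/t2.png",cv2.resize(f["img"][120:280,170:350],None,fx=4,fy=3.5))
E
```

```text
2.725 [464.61532786 207.80857097 233.58637782] [-3.93890278e-02  9.99223924e-01  2.11599175e-04 -9.41350007e-05] [ 0.19923716  0.55285505 -0.03355625] 0.0056273551139762205 [-0.81551346  0.03771567  0.31818128  1.81624854 -0.01276075  1.28952327
  1.15559333]
```

View pics/t2.png

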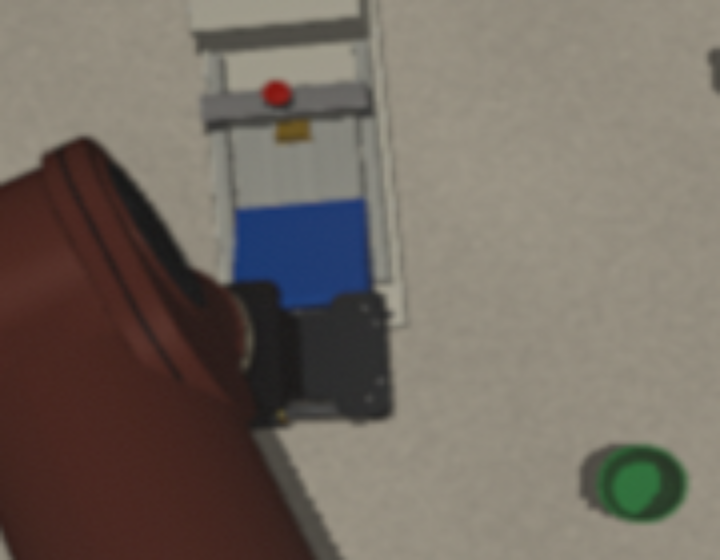

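The hand is square in front of the blue face and on its centre line, and the beaker (at crop (640,480)) is well clear. I'll descend to a tip height of about 37 mm.

Emit:
move_arm --increments '[[[0,0,0,0,0,45,0],[0,0,0,0,0,45,0],[0,0,0,0,0,45,0],[0,0,0,0,0,40,0],[0,0,0,0,0,10,0]]]'

```text
time_s: 3.4
ee_pos: [462.8, 207.7, 46.4]
tcp_rot: [-0.04, 0.999, -0.001, -0.002]
force: [-1.1, -0.1, 0.6]
gripper_width: 0.002
gripper_force: 0.0
```

Emit:
move_arm --increments '[[[0,0,0,-10,0,0,0],[0,0,0,-10,0,0,0],[0,0,0,-10,0,0,0],[0,0,0,-8,0,0,0],[0,0,0,0,0,0,0]]]'

```text
time_s: 4.03
ee_pos: [503.6, 210.1, 48.8]
tcp_rot: [-0.039, 0.999, 0.0, 0.0]
force: [-0.0, 0.0, 0.0]
gripper_width: 0.007
gripper_force: 0.0
```

Emit:
move_arm --increments '[[[0,0,0,-5,0,0,0],[0,0,0,-5,0,0,0],[0,0,0,-5,0,0,0],[0,0,0,-5,0,0,0],[0,0,0,0,0,0,0]]]'

```text
time_s: 4.65
ee_pos: [523.1, 211.7, 48.5]
tcp_rot: [-0.039, 0.999, -0.0, 0.0]
force: [-0.1, 0.4, -0.1]
gripper_width: 0.003
gripper_force: 0.0
```

Emit:
move_arm --increments '[[[0,0,0,-4,0,0,0],[0,0,0,-4,0,0,0],[0,0,0,-4,0,0,0],[0,0,0,-4,0,0,0],[0,0,0,0,0,0,0]]]'

```text
time_s: 5.28
ee_pos: [538.7, 213.1, 48.5]
tcp_rot: [-0.039, 0.999, 0.0, -0.0]
force: [-2.3, -0.2, 1.8]
gripper_width: 0.009
gripper_force: 1.4
```

Emit:
move_arm --increments '[[[0,0,0,-4,0,0,0],[0,0,0,-4,0,0,0],[0,0,0,-4,0,0,0],[0,0,0,-4,0,0,0],[0,0,0,0,0,0,0]]]'

```text
time_s: 5.9
ee_pos: [553.7, 214.6, 48.4]
tcp_rot: [-0.04, 0.999, 0.0, -0.001]
force: [-6.1, 0.7, 3.3]
gripper_width: 0.003
gripper_force: 2.8
```

Contact is at about TCP x 537, so the end stop should be near 597. I'll continue smoothly.

Emit:
move_arm --increments '[[[0,0,0,-6,0,0,0],[0,0,0,-6,0,0,0],[0,0,0,-6,0,0,0],[0,0,0,-6,0,0,0],[0,0,0,0,0,0,0]]]'

```text
time_s: 6.52
ee_pos: [577.5, 216.9, 48.3]
tcp_rot: [-0.04, 0.999, 0.0, -0.001]
force: [-7.1, 2.0, 4.5]
gripper_width: 0.007
gripper_force: 3.5
```

Emit:
move_arm --increments '[[[0,0,0,-5,0,0,0],[0,0,0,-4,0,0,0],[0,0,0,-4,0,0,0],[0,0,0,-2,0,0,0],[0,0,0,0,0,0,0]]]'

```text
time_s: 7.15
ee_pos: [591.8, 218.3, 48.3]
tcp_rot: [-0.04, 0.999, 0.0, -0.002]
force: [-8.8, 1.8, 5.9]
gripper_width: 0.011
gripper_force: 4.4
```

```bash
python3 - <<'E'
from h import *
s=robot.state();print(s["time_s"],s["ee_pos"],s["force"])
f=robot.grab_frame("top");cv2.imwrite("pics/t3.png",cv2.resize(f["img"][90:230,190:350],None,fx=4,fy=4))
E
```

```text
7.15 [591.84601218 218.33040998  48.30065292] [-8.84836609  1.78647121  5.94208017]
```

View pics/t3.png

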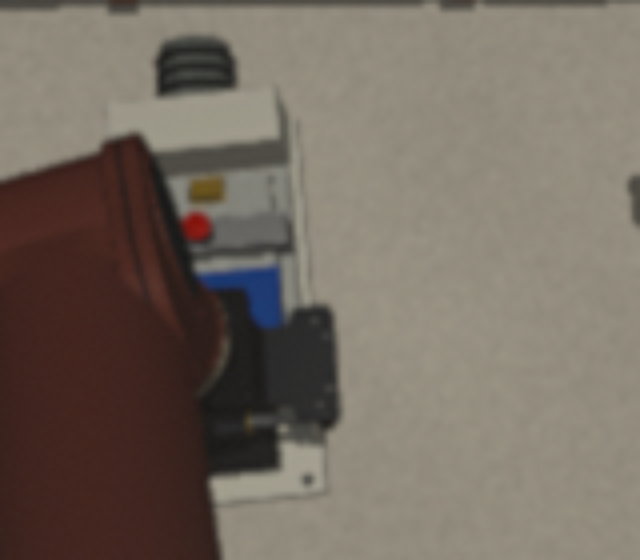

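The brass ramp (at (205,190)) has passed behind the pin (at (197,228)). I'll go a few millimetres further to be sure.

Emit:
move_arm --increments '[[[0,0,0,-2,0,0,0],[0,0,0,0,0,0,0],[0,0,0,0,0,0,0]]]'

```text
time_s: 7.58
ee_pos: [593.0, 218.5, 48.3]
tcp_rot: [-0.04, 0.999, 0.0, -0.002]
force: [-12.2, 1.2, 8.9]
gripper_width: 0.006
gripper_force: 6.0
```

Emit:
move_arm --increments '[[[0,0,0,-2,0,0,0],[0,0,0,0,0,0,0],[0,0,0,0,0,0,0]]]'

```text
time_s: 7.95
ee_pos: [593.2, 218.5, 48.2]
tcp_rot: [-0.04, 0.999, 0.0, -0.004]
force: [-21.2, -1.5, 15.0]
gripper_width: 0.001
gripper_force: 10.4
```

The slide is on its end stop: force rises while the position holds. Now I'll back off evenly, then rise.

Emit:
move_arm --increments '[[[0,0,0,6,0,0,0],[0,0,0,8,0,0,0],[0,0,0,10,0,0,0],[0,0,0,12,0,0,0],[0,0,0,15,0,0,0]]]'

```text
time_s: 8.57
ee_pos: [546.6, 213.3, 48.6]
tcp_rot: [-0.039, 0.999, -0.0, 0.001]
force: [-0.2, 0.5, 0.3]
gripper_width: 0.0
gripper_force: 0.0
```

Emit:
move_arm --increments '[[[0,0,0,20,0,0,0],[0,0,0,20,0,0,0],[0,0,0,20,0,0,0],[0,0,0,10,0,0,0],[0,0,0,0,0,0,0]]]'

```text
time_s: 9.2
ee_pos: [476.8, 208.2, 48.8]
tcp_rot: [-0.039, 0.999, 0.0, 0.0]
force: [-0.2, 0.1, 0.5]
gripper_width: 0.001
gripper_force: 0.0
```

Emit:
move_arm --increments '[[[0,0,0,0,0,-40,0],[0,0,0,0,0,-40,0],[0,0,0,0,0,-40,0],[0,0,0,0,30,-30,0],[0,0,0,0,0,0,0]]]'

```text
time_s: 9.82
ee_pos: [476.0, 240.9, 201.1]
tcp_rot: [-0.041, 0.999, 0.002, 0.002]
force: [0.3, -0.4, -0.1]
gripper_width: 0.005
gripper_force: 0.0
```

```bash
python3 - <<'E'
from h import *
f=robot.grab_frame("top");a=f["img"][90:230,190:290]
g=robot.grab_frame("side");b=g["img"][110:290,250:440]
z=lambda i:cv2.resize(i,(390,500),interpolation=2)
cv2.imwrite("pics/t4.png",np.hstack([z(a),z(b)]))
s=robot.state();print(s["time_s"],s["ee_pos"],s["force"])
E
```

```text
9.925 [474.9892595  237.81806583 198.27025082] [ 0.91845526  0.18242438 -0.03178356]
```

View pics/t4.png

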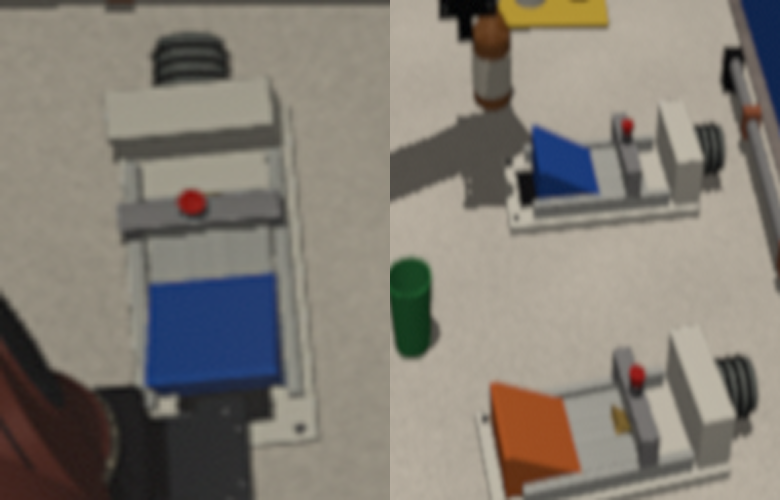

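The blue slide sits at mid position, with its ramp hidden under the bridge and the pin down. The orange slide is shut, the beaker and bottle are standing, and the hand is clear. I'll let it settle and hand in.

Emit:
move_arm --increments '[[[0,0,0,0,0,0,0],[0,0,0,0,0,0,0],[0,0,0,0,0,0,0],[0,0,0,0,0,0,0]]]'

```text
time_s: 10.42
ee_pos: [474.5, 237.9, 198.4]
tcp_rot: [-0.039, 0.999, -0.0, -0.0]
force: [0.5, -0.1, -0.8]
gripper_width: 0.003
gripper_force: 0.0
```

```bash
python3 -c "
from cell import robot
print(robot.finish_job())"
```

```text
the job is handed in; nothing more can be done
None
```

The blue damper was pushed fully back, let go, and in the last pictures it rests half open on its stop pin, with orange shut and the hand clear; I handed the job in at about 10.4 s and got no verdict back.

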